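# Move a snap-in filter cartridge from the aspirator to the flush dock

### The job

The filter cartridge of the grey aspirator station is due for a back-flush. Pinch its two blue spring tabs to free it, lift it out of the station, and push it gently fully home into the white flush dock until both tabs have sprung out and hold it there; then let go. Do not yank, force or crush anything, and leave the other things on the bench where they are.

Things in the scene. Friction and masses are not known exactly. Their poses are not given: they have to be found in the camera images.
- cartridge: White upright filter cartridge, 0.15-0.3 kg, blue cap, 96 mm tall, handled only by its two blue tabs. Origin: centre of its underside; z up, y from one tab to the other. Foot 40 (x) by 48 (y) mm, 22 mm high, with a 5 mm bevel round its lower edge; body above it 34 by 26 mm.
- cartridge_pinch (a point): Point midway between the two ribbed tab pads, 81 mm above the underside. Pads: 24 mm wide (x), 59 to 88 mm above the underside, outer faces 56 mm apart (y) at rest, 44 mm at their stops. Below them finger rests stick out 7 mm, top faces 59 mm above the underside: fingertips stay above these. Each tab needs 5 N to start, 11 N to reach its stop; pinch with 15 to 20 N. It cracks above 40 N.
- tab_left (a joint): How far the tab on the cartridge's +y side is pressed in, m: 0 sprung out (latched), 0.006 at its stop, clear of the lip beyond 0.004. Its outward tooth (flat top 44 mm above the underside, sloped below) projects 4 mm under the socket's lip.
- tab_right (a joint): The same for the tab on the cartridge's -y side.
- bay: Grey aspirator station, fixed; the cartridge starts snapped into it, y along y. Socket block 96 (x) by 106 (y) mm, 62 mm high, dark trim; pump housing with a white dial on its +x side (x 48 to 98 mm, 92 high). Origin: socket centre, at bench height; z up, y across the two lips. Floor 10 mm above the origin; inside it is like the dock. More than 25 N between it and the cartridge damages it.
- dock: White flush dock with green lips, empty: a socket block 96 (x) by 106 (y) mm in a fixed grey collar 144 by 124 mm. The block's height is adjustable and clamped anywhere from 0 to 14 mm up: not given by this pose, to be felt. Origin: socket centre, at bench height; y across the two lips. Takes the cartridge either way round, y along y. More than 25 N between it and the cartridge damages it.
- dock_floor (a point): Lowest place of the dock's solid floor (10 mm above dock's origin); the true floor, a hard stop, is 0 to 14 mm higher. Mouth 43 x 51 mm, 52 mm above the true floor; lips 6.5 mm thick. Latched, the underside is 0 to 1.5 mm above the true floor: press below that for the teeth to spring out. A sprung ejector resists with 3.3 N (first touch, 8 mm above the true floor) to 5.3 N (on it).
- blank: Bystander: white blanking plug with a red cap and no tabs, 40 x 48 mm, 80 mm tall, origin under its centre.
- plate: Bystander: clear 96-well plate, 127 x 85 x 14 mm, origin under its centre.
- rack: Bystander: orange tube rack, 70 x 200 x 55 mm, origin under its centre.
- tipbox: Bystander: clear tip box with a salmon lid, 87 x 122 x 57 mm, origin under its centre.
- jar_red: Bystander: red stain jar, 60 mm across, 75 mm tall, origin under its centre.
- jar_green: Bystander: green stain jar, 60 mm across, 75 mm tall, origin under its centre.
There are look-alikes about, which are no part of the job. What is shaped like the bay but purple is not meant. Leave any pink look-alike of the cartridge alone.

How it is judged:
By the outcome, as a careful person would: the job done as asked, in the order asked, and still so for the second after the job is handed in, with the robot touching nothing.
It also fails if it takes over 64 s, if anything falls off the work surface, if the arm or the gripper's body presses on something with over 40 N, if the wrist force passes 120 N, or if a joint passes its speed limit or range.

### The arm

A 7-joint arm with a two-finger parallel gripper is mounted at the origin on the work surface. World frame = base frame: x ahead of the robot, y to its left, z up, the work surface at z = 0. Lengths are in m, angles in degrees, forces in N, time in s.
With the tool pointing down it reaches from about 0.425 to 0.875 m from the base axis. Payload 4.7 kg.
Tool frame: the origin (TCP) lies midway between the tips of the shut fingers; the grasp point (between the pads) lies 19 mm behind it; z points along the fingers, y is the line along which they close (so a half turn about z gives the same grasp; the last joint's range is limited). The gripper opens to 87 mm and grips with 3 to 60 N. Pads are 19 mm wide; open, the fingers measure 117 mm over their backs; the gripper's body (75 mm by 190 mm) begins 51 mm behind the grasp point.
Start: joints at [71.339, 18.392, -4.016, 83.108, 1.295, 78.541, -3.26], TCP at [0.217, -0.613, 0.184] pointing down, gripper open.
Joint ranges: [-163.93, 163.93], [-17.29, 119.83], [-79.2, 71.16], [3.27, 140.29], [-89.18, 269.18], [5.43, 117.66], [-154.24, 154.24]. Speed limits (degrees/s): [147.25, 147.25, 180, 180, 180, 180, 180].

### API

Orientations are given as [roll, pitch, yaw] about the fixed x, y, z axes, in that order (R = Rz(yaw) Ry(pitch) Rx(roll)).
In Python, from cell import env, viewer, boxes_of, masks_of gives the robot as it stands. The module is installed in compiled form; this text tells all that it offers.
- The arm moves only by the tool apply_moves, never from a script. Its argument "moves" is a list of rows, each a list of 7 numbers: the shift along the tool's x, y, z scaled (see below), then the turn, a rotation vector about the tool's x, y, z scaled (see below), then the opening, from 0 (shut) to 1 (fully open). A call has 1 to 20 rows; each row is the pose to reach, as a shift and turn from the pose commanded when the call began, along the tool's axes at that moment; what a row does not reach only later rows make up. The controller multiplies each number of a shift by 0.2 m and each number of a turn by 1.5 rad. A row lasts 1/10 s, in which the tool goes at most 50 mm and 8.59 degrees, less where a joint would pass 70% of its speed; a pose out of reach is approached as far as the arm can. A call with a number of a shift or a turn outside -1 to 1 is refused whole. A call with a gripper value outside its range is refused whole. The fingers move at their own pace and stop on an object; "grip_force" is the grip in N (left out, the last holds). Time passes only in rows, so rows that repeat a pose let the fingers close. It gives the time, the measured TCP pose, the force, the opening and the grip force at its end, in the units of the state.
- env.get_obs(): the state, without advancing time (a new reading comes with each control period).
- viewer.read_camera(name): name is "side" or "top" or "wrist"; returns the picture (384x512x3 uint8, red, green, blue); there is no depth.
- viewer.get_calibration(name): a dict with "fov_y" (degrees; the focal length in pixels is half the picture's height over the tangent of half this angle, whatever the lens; pixels are square), "cx", "cy" (the principal point, pixels), "position" and "orientation" of the camera in the world. Camera axes: x right, y up, looking along -z (the intrinsics and any distortion apply to the point x, -y, -z); pixel columns grow to the right and rows downward; lengths in m; the calibration is good to about 2 mm. The wrist camera is an equidistant fisheye: a pixel r from the principal point sees the ray r / f radians off the axis. A picture is of the moment at which its call begins: read the wrist's pose just before it. get_calibration takes no time and is no camera call; for the wrist camera it gives the pose at the moment of the call.
- env.sign_off(): hands the job in; it is judged then, once.
Trained networks look in the newest picture that a camera, given by its name, has taken for a name from the list of things; names that differ only in an ending like _2 or _b are one class to them, and where a whole thing is asked for, a point or a joint stands for the part that bears it (a point fixed in the world has none). Each returns a list of dicts, best first, with "conf" (0 to 1); they miss things now and then, are a little off and sometimes report something else, mostly with a low value. They report only what shows in the picture. A call takes as long as a camera call. They do not tell look-alikes from the thing itself.
- boxes_of(camera, target): "location" ([column, row] in pixels, amid what is visible of it).
- masks_of(camera, target): "pixels" (384x512 bool, what is visible of it) and "location" ([column, row] in pixels, amid what is visible of it).
The state is a dict: "time_s": time; "qpos": joint angles; "joint_velocities": joint speeds; "effort": joint torques, N m; "tool_pos": TCP position; "tool_rot": TCP orientation; "force": force on the tool from outside, world axes, zero at the start; "wrist_torque": the same for the moment, N m; "grip_width": finger opening in m; "grasp_force": force on a finger pad.
Only numpy, scipy, OpenCV 4.12 (cv2) and the standard library are available. Lean on these libraries where they do the work, as an engineer would, in place of code of your own. Each camera call takes 0.05 s, during which the arm holds its last target. There are 200 camera calls.

## Working session

There is one attempt and no reset: what is moved stays moved. The work goes in short steps, Python scripts to look and compute and a tool call to move; the robot and the scene stay as the last step left them, time stands still between calls to the robot, and variables do not carry over. Pictures are saved under pics/ and viewed, at most 10 in all, crops included, and the job is handed in when it is done.

Besides the shell and the picture viewer there is one more tool, called after "Emit:" by a JSON object that holds its "api" and its "payload". apply_moves: Moves the arm, as the interface text tells. Shifts and turns lie within -1 to 1; 1 stands for 0.2 m of shift or 1.5 rad of turn. Its arguments: {"type":"object","properties":{"moves":{"type":"array","items":{"type":"array","items":{"type":"number","minimum":-1,"maximum":1}}},"grip_force":{"type":"number"}},"required":["moves"]}

```bash
mkdir -p pics; cat > h.py <<'E'
import numpy as np, cv2
from scipy.spatial.transform import Rotation as R
from cell import env, viewer, boxes_of, masks_of
def cal(n):
    c=viewer.get_calibration(n); return c
def rotm(o):
    o=np.array(o,float)
    return o if o.shape==(3,3) else R.from_euler('xyz',o,degrees=True).as_matrix()
def ray(n,px,c=None):
    c=c or cal(n); f=192/np.tan(np.radians(c['fov_y'])/2)
    u,v=(px[0]-c['cx'])/f,(px[1]-c['cy'])/f
    if n=='wrist':
        r=np.hypot(u,v); s=np.sin(r)/r if r>1e-9 else 1; d=np.array([u*s,-v*s,-np.cos(r)])
    else: d=np.array([u,-v,-1.])
    return np.array(c['position']),rotm(c['orientation'])@d
def at(n,px,z,c=None):
    p,d=ray(n,px,c); return p+d*(z-p[2])/d[2]
def save(n,name):
    im=viewer.read_camera(n); cv2.imwrite(f'pics/{name}.png',im[:,:,::-1]); return im
E
python3 - <<'E'
from h import *
for n in('side','top','wrist'):
    print(n,cal(n))
a=save('side','s0');b=save('top','t0')
cv2.imwrite('pics/both.png',np.hstack([a,b])[:,:,::-1])
for t in('cartridge','bay','dock','blank'):
  for n in('top','side'):
    print(t,n,[(np.round(d['location']),round(d['conf'],2)) for d in boxes_of(n,t)][:4])
E
```

```text
side {'fov_y': 50.55587159497905, 'cx': 249.59251839334632, 'cy': 186.97053068733123, 'position': array([0.04919522, 0.58397968, 0.94076946]), 'orientation': array([  40.9441083 ,    1.03757786, -144.11880376])}
top {'fov_y': 51.02994171307126, 'cx': 254.54017046785552, 'cy': 202.3856425444471, 'position': array([ 0.35965579, -0.0269919 ,  1.07712944]), 'orientation': array([  8.0697553 ,   2.10215573, -91.22039885])}
wrist {'fov_y': 65.70646984690485, 'cx': 251.88802866685782, 'cy': 185.7254231809344, 'position': array([ 0.29538125, -0.58410724,  0.38353881]), 'orientation': array([-17.70957779,   0.14154125, -70.53313379])}
cartridge top [(array([225., 224.]), 0.96), (array([178., 221.]), 0.91), (array([165., 220.]), 0.25)]
cartridge side [(array([236., 227.]), 0.92), (array([208., 248.]), 0.85)]
bay top [(array([178., 205.]), 0.84), (array([171., 308.]), 0.62), (array([176., 221.]), 0.27)]
bay side [(array([197., 252.]), 0.59)]
dock top [(array([324., 206.]), 0.9)]
dock side [(array([279., 217.]), 0.72), (array([278., 166.]), 0.7)]
blank top [(array([258., 245.]), 0.72)]
blank side [(array([276., 218.]), 0.76)]
```

View pics/t0.png

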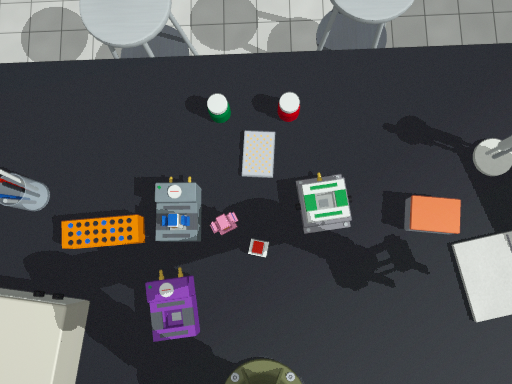

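View pics/s0.png

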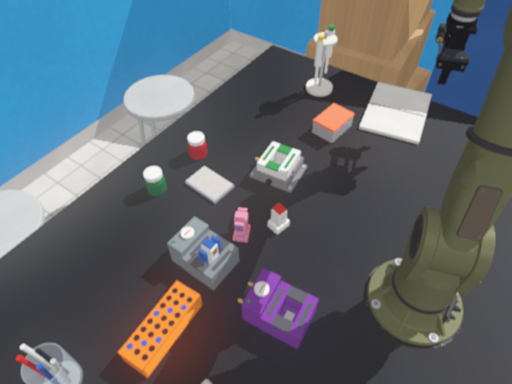

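The top view shows a white and blue cartridge in the grey station at (178,221). The pink look-alike is at (225,224), the purple station at (171,308) and the white-green dock at (324,205). The target is the blue-capped one in the grey bay, because the pink cartridge and purple station are excluded. Next I'll confirm with one crop and measure yaw.

```bash
python3 - <<'E'
from h import *
a=cv2.imread('pics/t0.png')
c=cv2.resize(a[165:255,140:240],None,fx=4,fy=4,interpolation=cv2.INTER_CUBIC)
d=cv2.resize(a[165:255,275:375],None,fx=4,fy=4,interpolation=cv2.INTER_CUBIC)
cv2.imwrite('pics/crop1.png',np.hstack([c,d]))
b=a.astype(int)
ys,xs=np.mgrid[:384,:512]
blue=(b[:,:,0]>140)&(b[:,:,2]<90)&(b[:,:,0]-b[:,:,2]>80)&(xs>150)&(xs<205)&(ys>200)&(ys<245)
green=(b[:,:,1]>90)&(b[:,:,1]-b[:,:,2]>50)&(b[:,:,1]-b[:,:,0]>30)&(xs>290)&(xs<360)&(ys>170)&(ys<240)
for m,z,n in((blue,.1,'blue'),(green,.065,'green')):
    k,l,s,ce=cv2.connectedComponentsWithStats(m.astype(np.uint8))
    for i in range(1,k):
        if s[i,4]>15:
            yy,xx=np.nonzero(l==i); r=cv2.minAreaRect(np.c_[xx,yy].astype(np.float32))
            bp=[at('top',p,z)[:2].round(4).tolist() for p in cv2.boxPoints(r)]
            print(n,s[i],ce[i].round(1),at('top',ce[i],z).round(4),r[1:],bp)
E
```

```text
blue [168 214   9  12 103] [172.  219.2] [0.4626 0.2099 0.1   ] ((11.0, 8.0), 90.0) [[0.4758, 0.2199], [0.4753, 0.2], [0.4481, 0.1998], [0.4486, 0.2196]]
blue [181 215   9  11  86] [185.1 220.2] [0.4594 0.1775 0.1   ] ((10.0, 8.0), 90.0) [[0.4725, 0.1876], [0.472, 0.1678], [0.4473, 0.1678], [0.4478, 0.1875]]
blue [162 216   4  10  31] [163.1 220.1] [0.461  0.2318 0.1   ] ((9.0, 3.0), 90.0) [[0.4712, 0.2347], [0.471, 0.2273], [0.4488, 0.2271], [0.449, 0.2345]]
green [310 183  27   7  99] [322.8 186.1] [ 0.5413 -0.1674  0.065 ] ((3.6769556999206543, 26.587217330932617), 81.8698959350586) [[0.5422, -0.1339], [0.5501, -0.2009], [0.5407, -0.2017], [0.5328, -0.1348]]
green [334 189  14  18 188] [340.9 197.7] [ 0.5102 -0.2115  0.065 ] ((16.725791931152344, 11.180341720581055), 79.69515228271484) [[0.5294, -0.1948], [0.5338, -0.2227], [0.4915, -0.228], [0.4872, -0.2002]]
green [304 194  13  18 185] [310.1 202.2] [ 0.5008 -0.1335  0.065 ] ((16.604297637939453, 11.014732360839844), 80.53767395019531) [[0.5198, -0.1172], [0.5237, -0.1448], [0.4817, -0.1499], [0.4778, -0.1224]]
green [315 211  27   7 100] [327.7 213.9] [ 0.4699 -0.1765  0.065 ] ((3.6493728160858154, 26.610008239746094), 81.25383758544922) [[0.4703, -0.1435], [0.4789, -0.2097], [0.4697, -0.2107], [0.4611, -0.1445]]
```

View pics/crop1.png

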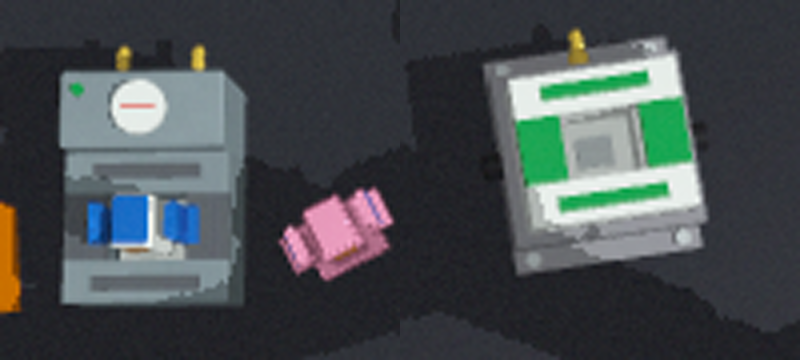

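The crop confirms it: blue tabs and blue cap sit in the grey bay beside the white dial, and the pink one stands free. Dock yaw is about +7°, with its centre near (0.505,-0.172). Now checking the tool pose to plan the approach.

```bash
python3 - <<'E'
from h import *
o=env.get_obs(); print({k:np.round(v,3) for k,v in o.items()})
print(rotm(o['tool_rot']).round(3))
c=cal('wrist'); T=rotm(o['tool_rot']); print('cam in tool',T.T@(c['position']-o['tool_pos']), (T.T@rotm(c['orientation'])).round(3))
a=cv2.imread('pics/t0.png')
for p,z in(((155,183),.062),((156,241),.062),((200,241),.062)): print(p,at('top',p,z).round(3))
E
```

```text
{'time_s': np.float64(0.5), 'qpos': array([71.339, 18.394, -4.015, 83.108,  1.295, 78.54 , -3.259]), 'joint_velocities': array([-0.039, -0.083,  0.063,  0.016,  0.001, -0.095, -0.001]), 'effort': array([ 0.0000e+00, -4.9060e+01, -4.0200e-01, -3.1246e+01, -6.4000e-02,
        3.5000e-02,  0.0000e+00]), 'tool_pos': array([ 0.217, -0.613,  0.184]), 'tool_rot': array([1.79998e+02, 3.00000e-03, 1.94700e+01]), 'force': array([ 0.341,  0.576, -0.002]), 'wrist_torque': array([-0.02 , -0.029,  0.059]), 'grasp_force': np.float64(0.0), 'grip_width': np.float64(0.087)}
[[ 0.943  0.333 -0.   ]
 [ 0.333 -0.943 -0.   ]
 [-0.     0.    -1.   ]]
cam in tool [ 0.08386183 -0.00060668 -0.20087981] [[-0.     0.953  0.304]
 [ 1.    -0.     0.001]
 [ 0.001  0.304 -0.953]]
(155, 183) [0.562 0.264 0.062]
(156, 241) [0.412 0.26  0.062]
(200, 241) [0.409 0.147 0.062]
```

Emit:
{"api": "apply_moves", "payload": {"moves": [[0.9, -0.55, -0.33, 0, 0, 0.145, 1], [0.9, -0.55, -0.33, 0, 0, 0.145, 1], [0.9, -0.55, -0.33, 0, 0, 0.145, 1], [0.9, -0.55, -0.33, 0, 0, 0.145, 1], [0.9, -0.55, -0.33, 0, 0, 0.145, 1], [0.9, -0.55, -0.33, 0, 0, 0.145, 1], [0.9, -0.55, -0.33, 0, 0, 0.145, 1]]}}

```text
time_s: 1.2
tool_pos: [0.3494, -0.4495, 0.25]
tool_rot: [179.9, 0.0, 7.0]
force: [-1.0, -1.7, -0.2]
grip_width: 0.087
grasp_force: 0.0
```

Emit:
{"api": "apply_moves", "payload": {"moves": [[0.75, -0.8, 0, 0, 0, 0, 1], [0.75, -0.8, 0, 0, 0, 0, 1], [0.75, -0.8, 0, 0, 0, 0, 1], [0.75, -0.8, 0, 0, 0, 0, 1], [0.75, -0.8, 0, 0, 0, 0, 1], [0.75, -0.8, 0, 0, 0, 0, 1], [0.75, -0.8, 0, 0, 0, 0, 1]]}}

```text
time_s: 1.9
tool_pos: [0.4777, -0.2743, 0.249]
tool_rot: [180.0, 0.1, 6.8]
force: [-0.5, -0.2, 0.5]
grip_width: 0.087
grasp_force: 0.0
```

Emit:
{"api": "apply_moves", "payload": {"moves": [[0.2, -0.49, 0, 0, 0, 0, 1], [0.2, -0.49, 0, 0, 0, 0, 1], [0.2, -0.49, 0, 0, 0, 0, 1], [0.2, -0.49, 0, 0, 0, 0, 1], [0.2, -0.49, 0, 0, 0, 0, 1], [0.2, -0.49, 0, 0, 0, 0, 1]]}}

```text
time_s: 2.5
tool_pos: [0.5058, -0.1731, 0.2495]
tool_rot: [180.0, 0.0, 6.7]
force: [0.6, -0.9, 0.2]
grip_width: 0.0867
grasp_force: 0.0
```

```bash
cat > dock.py <<'E'
from h import *
import sys
c=cal('wrist'); b=save('wrist',sys.argv[1])[:,:,::-1].astype(int); print(env.get_obs()['tool_pos'].round(4),env.get_obs()['tool_rot'].round(2))
green=(b[:,:,1]>90)&(b[:,:,1]-b[:,:,2]>50)&(b[:,:,1]-b[:,:,0]>30)
k,l,s,ce=cv2.connectedComponentsWithStats(green.astype(np.uint8))
for i in range(1,k):
    if s[i,4]>60:
        print(s[i],ce[i].round(1),[at('wrist',ce[i],z,c).round(4)[:2].tolist() for z in(.062,.069,.076)])
E
python3 dock.py w1
```

```text
[ 0.5059 -0.1726  0.2495] [1.7998e+02 4.0000e-02 6.7600e+00]
[225 127  53   7 328] [250.3 129.6] [[0.5418, -0.1662], [0.5427, -0.1661], [0.5435, -0.166]]
[271 141  21  31 638] [280.8 155.8] [[0.5117, -0.2107], [0.5131, -0.2098], [0.5145, -0.2089]]
[211 142  22  30 626] [221.5 156.5] [[0.5015, -0.132], [0.5031, -0.1326], [0.5047, -0.1331]]
[226 180  51   6 304] [251.2 182.5] [[0.47, -0.1757], [0.4722, -0.1754], [0.4743, -0.1752]]
```

View pics/w1.png

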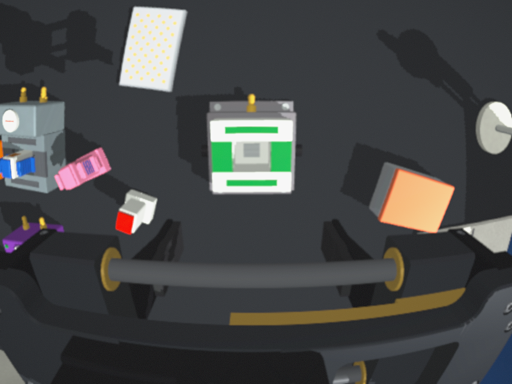

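The wrist view shows the dock centred at about (251,156), its four green marks consistent with the top view, empty. Dock is near (0.5065,-0.171), yaw 7.2°. Moving on to the bay.

Emit:
{"api": "apply_moves", "payload": {"moves": [[0.23, -0.945, 0, 0, 0, 0.079, 1], [0.23, -0.945, 0, 0, 0, 0.079, 1], [0.23, -0.945, 0, 0, 0, 0.079, 1], [0.23, -0.945, 0, 0, 0, 0.079, 1], [0.23, -0.945, 0, 0, 0, 0.079, 1], [0.23, -0.945, 0, 0, 0, 0.079, 1]]}}

```text
time_s: 3.15
tool_pos: [0.5295, 0.0231, 0.2497]
tool_rot: [180.0, 0.0, 0.3]
force: [0.0, -0.4, -0.9]
grip_width: 0.0872
grasp_force: 0.0
```

Emit:
{"api": "apply_moves", "payload": {"moves": [[-0.35, -0.925, 0, 0, 0, 0, 1], [-0.35, -0.925, 0, 0, 0, 0, 1], [-0.35, -0.925, 0, 0, 0, 0, 1], [-0.35, -0.925, 0, 0, 0, 0, 1], [-0.35, -0.925, 0, 0, 0, 0, 1], [-0.35, -0.925, 0, 0, 0, 0, 1], [-0.35, -0.925, 0, 0, 0, 0, 1]]}}

```text
time_s: 3.85
tool_pos: [0.46, 0.2049, 0.2495]
tool_rot: [179.9, 0.0, -0.1]
force: [-0.1, -0.6, 0.0]
grip_width: 0.087
grasp_force: 0.0
```

```bash
cat > cart.py <<'E'
from h import *
import sys
c=cal('wrist'); b=save('wrist',sys.argv[1])[:,:,::-1].astype(int); o=env.get_obs(); print(o['tool_pos'].round(4),o['tool_rot'].round(2))
m=(b[:,:,0]>110)&(b[:,:,0]-b[:,:,2]>70)&(b[:,:,0]-b[:,:,1]>40)
k,l,s,ce=cv2.connectedComponentsWithStats(m.astype(np.uint8))
for i in range(1,k):
    if s[i,4]>30:
        print(s[i],ce[i].round(1),[at('wrist',ce[i],z,c).round(4)[:2].tolist() for z in(.09,.098,.106)])
x=b.astype(np.uint8)[40:280,120:400]; cv2.imwrite(f'pics/{sys.argv[1]}c.png',cv2.resize(x,None,fx=2.5,fy=2.5,interpolation=cv2.INTER_CUBIC))
E
python3 cart.py w2
```

```text
[0.46   0.205  0.2494] [ 1.7996e+02  2.0000e-02 -8.0000e-02]
[221 146  13  25 277] [227.1 157.3] [[0.4657, 0.2361], [0.4674, 0.2354], [0.4691, 0.2347]]
[263 146  13  26 285] [268.8 158. ] [[0.4647, 0.1844], [0.4664, 0.1848], [0.4682, 0.1853]]
[114 151   7   8  43] [116.7 154.4] [[0.4724, 0.3845], [0.474, 0.3805], [0.4756, 0.3765]]
[239 150  17  25 410] [247.  162.4] [[0.4591, 0.2115], [0.4609, 0.2113], [0.4628, 0.2112]]
[129 164   7   8  44] [132.1 167.8] [[0.4537, 0.3635], [0.4557, 0.36], [0.4577, 0.3565]]
[ 80 169   6   7  32] [ 82.6 172.2] [[0.449, 0.4436], [0.4511, 0.4383], [0.4532, 0.4331]]
[145 178   7   8  42] [148.1 181.4] [[0.4348, 0.3424], [0.4372, 0.3393], [0.4396, 0.3363]]
[ 94 182   7   7  37] [ 97. 185.] [[0.43, 0.4222], [0.4325, 0.4174], [0.435, 0.4126]]
```

View pics/w2c.png

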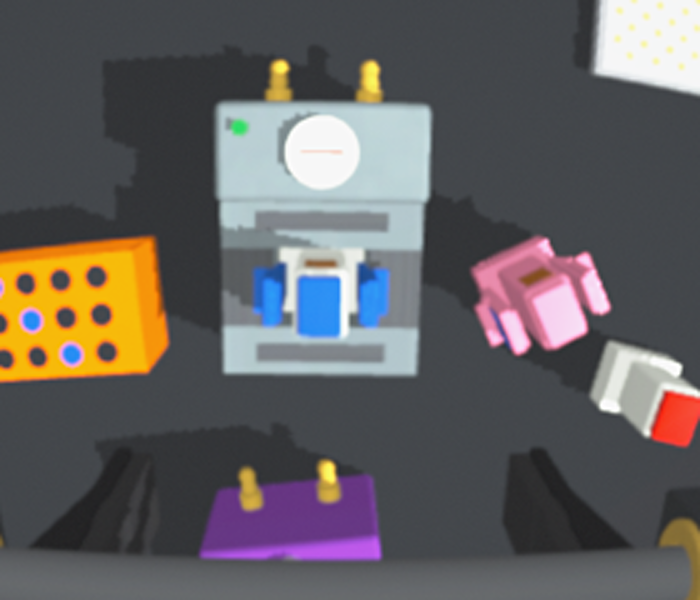

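```bash
python3 - <<'E'
from h import *
for p,z in(((209.2,189.6),.062),((286.8,189.6),.062),((208,120),.092),((290,120.5),.092),((206.5,81),.092),((292,82),.092),((268,171.5),.098),((227,171),.098),((268,145.5),.069),((227,145.5),.069)): print(p,z,at('wrist',p,z).round(4))
E
```

```text
(209.2, 189.6) 0.062 [0.414  0.2648 0.062 ]
(286.8, 189.6) 0.062 [0.4138 0.1573 0.062 ]
(208, 120) 0.092 [0.5126 0.2585 0.092 ]
(290, 120.5) 0.092 [0.5117 0.1595 0.092 ]
(206.5, 81) 0.092 [0.5601 0.2594 0.092 ]
(292, 82) 0.092 [0.5585 0.1577 0.092 ]
(268, 171.5) 0.098 [0.4494 0.1858 0.098 ]
(227, 171) 0.098 [0.4501 0.2361 0.098 ]
(268, 145.5) 0.069 [0.4766 0.1846 0.069 ]
(227, 145.5) 0.069 [0.4768 0.2379 0.069 ]
```

Several edges agree: cartridge and bay centre at (0.4625, 0.2105), yaw ≈ 0. The y from the top view was biased by visible side faces. Descending with fingers open.

Emit:
{"api": "apply_moves", "payload": {"moves": [[0.012, -0.027, 0.15, 0, 0, 0, 1], [0.012, -0.027, 0.3, 0, 0, 0, 1], [0.012, -0.027, 0.45, 0, 0, 0, 1], [0.012, -0.027, 0.58, 0, 0, 0, 1], [0.012, -0.027, 0.68, 0, 0, 0, 1], [0.012, -0.027, 0.76, 0, 0, 0, 1], [0.012, -0.027, 0.82, 0, 0, 0, 1], [0.012, -0.027, 0.85, 0, 0, 0, 1], [0.012, -0.027, 0.87, 0, 0, 0, 1], [0.012, -0.027, 0.87, 0, 0, 0, 1], [0.012, -0.027, 0.87, 0, 0, 0, 1]]}}

```text
time_s: 5.0
tool_pos: [0.4616, 0.2136, 0.0763]
tool_rot: [-180.0, -0.1, 0.2]
force: [0.6, -0.7, 0.2]
grip_width: 0.0873
grasp_force: 0.0
```

```bash
python3 cart.py w3; python3 -c "
from h import *
print({k:np.round(v,4) for k,v in env.get_obs().items() if k in('tool_pos','force','wrist_torque')})"
```

```text
[0.4616 0.2136 0.0764] [-1.7999e+02 -7.0000e-02  2.1000e-01]
[210 181  23  58 954] [221.6 209. ] [[0.4687, 0.2348], [0.4719, 0.234], [0.4752, 0.2331]]
[ 280  182   25   58 1003] [291.6 210. ] [[0.4681, 0.187], [0.4713, 0.1882], [0.4746, 0.1893]]
[ 48 188  10  12  95] [ 52.2 193.5] [[0.4783, 0.3722], [0.4812, 0.3655], [0.484, 0.3587]]
[ 241  205   34   43 1411] [257.4 225.9] [[0.4561, 0.2103], [0.4599, 0.2105], [0.4637, 0.2107]]
[ 70 209  11  13 104] [ 75.  214.8] [[0.4611, 0.3527], [0.4646, 0.3468], [0.4682, 0.3409]]
[ 11 211   7  11  58] [ 14.1 215.7] [[0.4566, 0.4264], [0.4603, 0.4174], [0.4641, 0.4083]]
[369 217  12  24  78] [374.5 228.4] [[0.4525, 0.1231], [0.4565, 0.127], [0.4604, 0.1309]]
[ 95 231   9   4  31] [ 98.7 232.7] [[0.4467, 0.3332], [0.4509, 0.3281], [0.4551, 0.323]]
{'tool_pos': array([0.4616, 0.2136, 0.0764]), 'force': array([0.3177, 0.1992, 0.5212]), 'wrist_torque': array([-0.0021,  0.0332,  0.0011])}
```

View pics/w3.png

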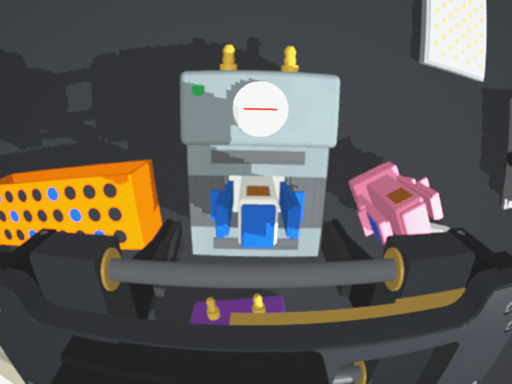

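Fingers straddle the blue tabs at (221,209) and (292,210). The tool sits about 3 mm off in y, so I'll correct that and then pinch at 18 N.

Emit:
{"api": "apply_moves", "payload": {"moves": [[0.005, 0.014, 0.008, 0, 0, 0, 1], [0.005, 0.014, 0.008, 0, 0, 0, 1], [0.005, 0.014, 0.008, 0, 0, 0, 1]]}}

```text
time_s: 5.35
tool_pos: [0.4622, 0.2105, 0.0742]
tool_rot: [180.0, -0.0, 0.2]
force: [0.5, -0.0, 0.8]
grip_width: 0.0871
grasp_force: 0.0
```

Emit:
{"api": "apply_moves", "payload": {"grip_force": 8, "moves": [[0, 0, 0, 0, 0, 0, 0.6], [0, 0, 0, 0, 0, 0, 0.6], [0, 0, 0, 0, 0, 0, 0.6], [0, 0, 0, 0, 0, 0, 0.6], [0, 0, 0, 0, 0, 0, 0.6]]}}

```text
time_s: 5.85
tool_pos: [0.462, 0.2106, 0.0741]
tool_rot: [180.0, 0.0, 0.2]
force: [0.1, 0.3, 0.1]
grip_width: 0.0565
grasp_force: 0.0
```

Emit:
{"api": "apply_moves", "payload": {"grip_force": 18, "moves": [[0, 0, 0, 0, 0, 0, 0.45], [0, 0, 0, 0, 0, 0, 0.4], [0, 0, 0, 0, 0, 0, 0.4], [0, 0, 0, 0, 0, 0, 0.4], [0, 0, 0, 0, 0, 0, 0.4], [0, 0, 0, 0, 0, 0, 0.4]]}}

```text
time_s: 6.45
tool_pos: [0.4621, 0.2107, 0.0741]
tool_rot: [180.0, -0.0, 0.2]
force: [0.5, -0.7, 0.2]
grip_width: 0.0349
grasp_force: 0.0
```

The fingers met nothing at 35 mm, so I need a look before going on.

```bash
python3 - <<'E'
from h import *
a=save('side','s4');b=save('top','t4');w=save('wrist','w4')
f=lambda x,k:cv2.resize(np.ascontiguousarray(x),k,interpolation=cv2.INTER_CUBIC)
cv2.imwrite('pics/m4.png',np.vstack([np.hstack([f(a[190:310,130:290],(400,300)),f(b[160:270,130:277],(400,300))]),f(w[150:300,150:400],(500,300))[:,:, :][:, :500] if 0 else np.hstack([f(w[140:300,150:363],(400,300)),np.zeros((300,400,3),np.uint8)])])[:,:,::-1])
print({k:np.round(v,4) for k,v in env.get_obs().items()})
E
```

```text
{'time_s': np.float64(6.6), 'qpos': array([  13.9859,    9.8037,  -44.5845,  109.5214,    7.6675,   63.6713,
       -123.3778]), 'joint_velocities': array([-0.0226,  0.0944,  0.018 , -0.0337,  0.011 , -0.0626, -0.0199]), 'effort': array([-4.00000e-04, -2.97202e+01, -3.48500e+00, -2.84638e+01,
        2.25000e-02, -8.23000e-02, -0.00000e+00]), 'tool_pos': array([0.462 , 0.2106, 0.0741]), 'tool_rot': array([1.799954e+02, 1.400000e-03, 2.170000e-01]), 'force': array([0.3875, 0.0241, 0.3414]), 'wrist_torque': array([ 0.0433, -0.0006,  0.0281]), 'grasp_force': np.float64(0.0), 'grip_width': np.float64(0.0349)}
```

View pics/m4.png

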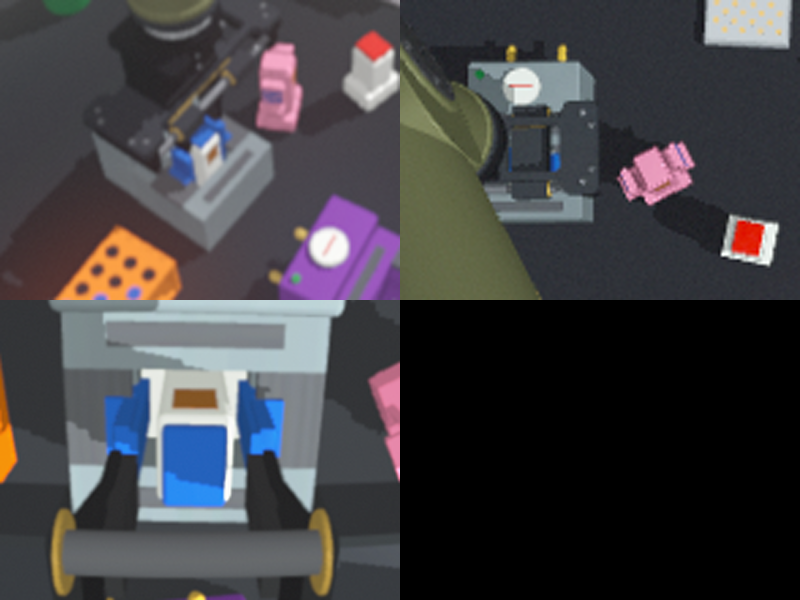

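```bash
cat >> h.py <<'E'
def proj(n,P,c=None):
    c=c or cal(n); f=192/np.tan(np.radians(c['fov_y'])/2)
    d=rotm(c['orientation']).T@(np.array(P)-c['position']); x,y,z=d[0],-d[1],-d[2]
    if n=='wrist':
        r=np.hypot(x,y); t=np.arctan2(r,z); return np.array([c['cx']+f*t*x/r,c['cy']+f*t*y/r])
    return np.array([c['cx']+f*x/z,c['cy']+f*y/z])
E
python3 - <<'E'
from h import *
tcp=np.array([.462,.2106,.0741])
W=cal('wrist')
def tile(fn,n,x0,y0,w,h,pts):
    a=cv2.imread(f'pics/{fn}.png')[y0:y0+h,x0:x0+w]; s=400/w
    a=cv2.resize(a,(400,300),interpolation=cv2.INTER_CUBIC)
    for P,col in pts:
        q=(proj(n,P)-[x0,y0])*s; cv2.circle(a,tuple(int(v) for v in q),2,col,-1)
    return a
fin=[(tcp+[sx*.0095,sy*.01745,0],(0,0,255)) for sx in(-1,1) for sy in(-1,1)]
tab=[(np.array([.4625+sx*.012,.2105+sy*.028,z]),(0,255,255)) for sx in(-1,1) for sy in(-1,1) for z in(.069,.098)]
z=[]
cv2.imwrite('pics/m5.png',np.vstack([np.hstack([tile('w4','wrist',195,160,120,90,fin),tile('w4','wrist',195,160,120,90,tab)]),np.hstack([tile('s4','side',170,215,80,60,fin),tile('s0','side',170,215,80,60,tab)])]))
for P,_ in fin: print(proj('wrist',P).round(1),proj('side',P).round(1))
E
```

```text
[276.1 223. ] [216.9 247.4]
[229.3 222.8] [207.9 257.3]
[277.  199.1] [211.  243.7]
[228.6 198.9] [202.  253.4]
```

View pics/m5.png

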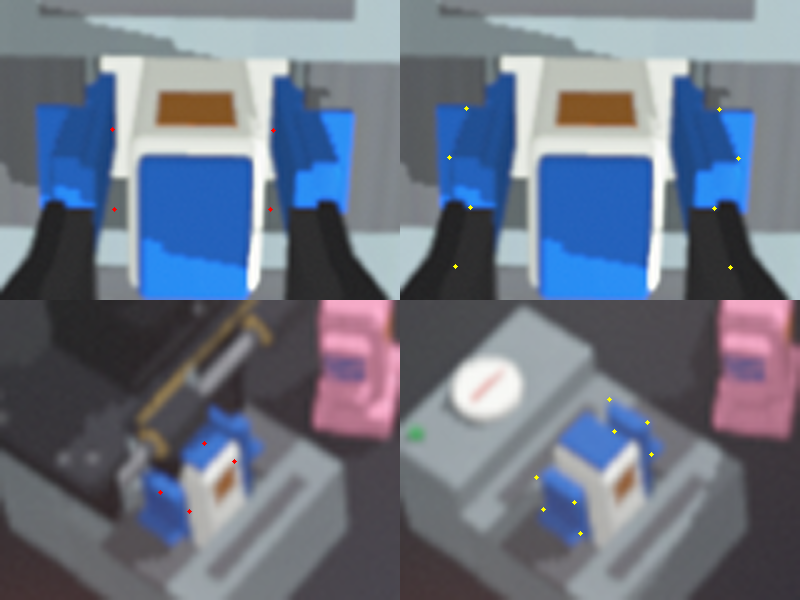

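```bash
python3 - <<'E'
from h import *
def tri(a,b):
    (p,d),(q,e)=ray('wrist',a),ray('side',b)
    M=np.c_[d,-e]; t=np.linalg.lstsq(M,q-p,rcond=None)[0]
    x,y=p+d*t[0],q+e*t[1]; return ((x+y)/2).round(4),round(float(np.linalg.norm(x-y)),4)
w=lambda u,v:(195+u*.3,160+v*.3)
s=lambda u,v:(170+u/5,215+(v-300)/5)
print('gold L',tri((183,273),s(155,445)),'gold R',tri((320,273),s(262,332)))
print('cap +x+y',tri(w(140,157),s(155,450)),'cap +x-y',tri(w(252,157),s(195,413)))
print('capfront -x corners?',s(240,435),s(200,470))
for z in (.09,.098,.106,.115): print(z,[at('wrist',w(*p),z).round(4)[:2] for p in((140,157),(252,157))],[at('side',s(*p),z).round(4)[:2] for p in((155,450),(195,413),(240,435),(200,470))])
E
```

```text
gold L (array([0.4553, 0.244 , 0.1484]), 0.0074) gold R (array([0.4538, 0.1686, 0.1471]), 0.0135)
cap +x+y (array([0.476 , 0.2213, 0.1002]), 0.0014) cap +x-y (array([0.4746, 0.197 , 0.1007]), 0.0054)
capfront -x corners? (218.0, 242.0) (210.0, 249.0)
0.09 [array([0.4715, 0.2213]), array([0.4716, 0.1987])] [array([0.4815, 0.2176]), array([0.4793, 0.1893]), array([0.4526, 0.1865]), array([0.4559, 0.2137])]
0.098 [array([0.4747, 0.2208]), array([0.4748, 0.1993])] [array([0.4774, 0.221 ]), array([0.4752, 0.193 ]), array([0.4488, 0.1902]), array([0.4521, 0.2172])]
0.106 [array([0.478 , 0.2204]), array([0.478 , 0.1998])] [array([0.4734, 0.2245]), array([0.4712, 0.1967]), array([0.445, 0.194]), array([0.4483, 0.2206])]
0.115 [array([0.4816, 0.2199]), array([0.4816, 0.2005])] [array([0.4688, 0.2284]), array([0.4666, 0.2009]), array([0.4408, 0.1982]), array([0.444 , 0.2246])]
```

Emit:
{"api": "apply_moves", "payload": {"moves": [[0, 0, 0, 0, 0, 0, 1], [0, 0, 0, 0, 0, 0, 1], [0, 0, 0, 0, 0, 0, 1], [0, 0, 0, 0, 0, 0, 1], [0, 0, 0, 0, 0, 0, 1], [0, 0, 0, 0, 0, 0, 1], [0, 0, 0, 0, 0, 0, 1], [0, 0, 0, 0, 0, 0, 1], [0, 0, 0, 0, 0, 0, 1], [0, 0, 0, 0, 0, 0, 1]]}}

```text
time_s: 7.6
tool_pos: [0.462, 0.2107, 0.0741]
tool_rot: [180.0, -0.0, 0.2]
force: [-0.3, 0.1, -1.0]
grip_width: 0.0866
grasp_force: 0.0
```

```bash
python3 - <<'E'
from h import *
o=env.get_obs(); print(o['tool_pos'].round(4),o['grip_width'])
w=save('wrist','w6');s=save('side','s6')
def tile(a,n,x0,y0,wd,h,pts):
    a=a[y0:y0+h,x0:x0+wd,::-1]; k=400/wd
    a=cv2.resize(np.ascontiguousarray(a),(400,300),interpolation=cv2.INTER_CUBIC)
    for P,col in pts:
        q=(proj(n,P)-[x0,y0])*k; cv2.circle(a,tuple(int(v) for v in q),2,col,-1)
    return a
w4=cv2.imread('pics/w4.png')[:,:,::-1]; s4=cv2.imread('pics/s4.png')[:,:,::-1]
T=o['tool_pos']
def fin(h): return [(T+[sx*.0095,sy*h,dz],col) for sx in(-1,1) for sy in(-1,1) for dz,col in((0,(0,0,255)),(.03,(0,255,0)))]
cv2.imwrite('pics/m6.png',np.vstack([np.hstack([tile(w4,'wrist',152,150,200,150,fin(.01745)),tile(w,'wrist',152,150,200,150,fin(.0435))]),np.hstack([tile(s4,'side',150,200,100,75,fin(.01745)),tile(s,'side',150,200,100,75,fin(.0435))])]))
E
```

```text
[0.462  0.2107 0.0741] 0.0866405951000462
```

View pics/m6.png

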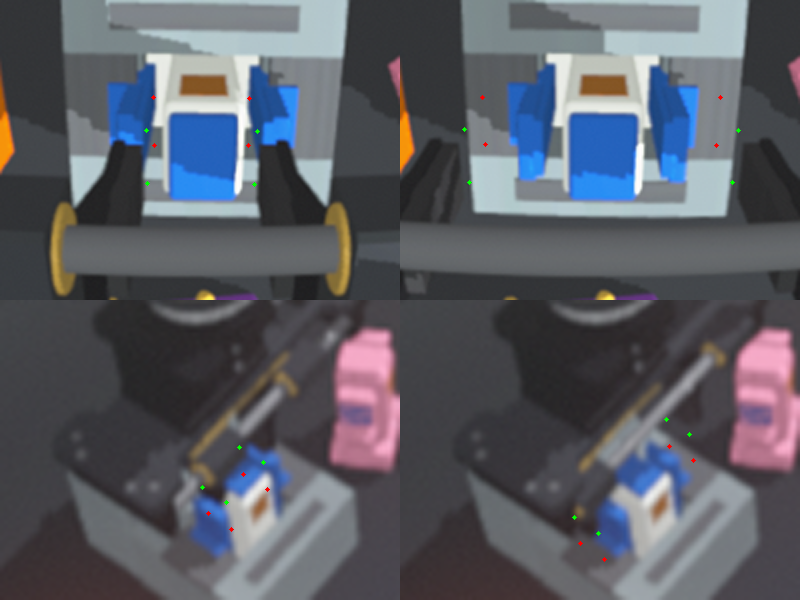

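The wrist view shows the fingertips ending above the tab tops (wrist row ≈221, about z 0.11), covering the tabs rather than straddling them. So the fingertips sit higher than the reported TCP. I'll feel downward in small steps with open fingers, watching the force.

Emit:
{"api": "apply_moves", "payload": {"moves": [[0, 0, 0.01, 0, 0, 0, 1], [0, 0, 0.02, 0, 0, 0, 1], [0, 0, 0.03, 0, 0, 0, 1], [0, 0, 0.04, 0, 0, 0, 1], [0, 0, 0.045, 0, 0, 0, 1]]}}

```text
time_s: 8.2
tool_pos: [0.4619, 0.2105, 0.0648]
tool_rot: [180.0, 0.0, 0.2]
force: [0.7, 0.5, -0.2]
grip_width: 0.0866
grasp_force: 0.0
```

Emit:
{"api": "apply_moves", "payload": {"moves": [[0, 0, 0.005, 0, 0, 0, 1], [0, 0, 0.01, 0, 0, 0, 1], [0, 0, 0.015, 0, 0, 0, 1], [0, 0, 0.02, 0, 0, 0, 1]]}}

```text
time_s: 8.6
tool_pos: [0.4621, 0.2107, 0.0611]
tool_rot: [180.0, -0.0, 0.2]
force: [0.8, 0.1, -1.2]
grip_width: 0.087
grasp_force: 0.0
```

Emit:
{"api": "apply_moves", "payload": {"moves": [[0, 0, 0.008, 0, 0, 0, 1], [0, 0, 0.016, 0, 0, 0, 1], [0, 0, 0.024, 0, 0, 0, 1], [0, 0, 0.03, 0, 0, 0, 1]]}}

```text
time_s: 9.0
tool_pos: [0.462, 0.2106, 0.0549]
tool_rot: [180.0, 0.0, 0.2]
force: [0.5, -0.6, -0.1]
grip_width: 0.087
grasp_force: 0.0
```

Emit:
{"api": "apply_moves", "payload": {"grip_force": 4, "moves": [[0, 0, 0, 0, 0, 0, 0.55], [0, 0, 0, 0, 0, 0, 0.55], [0, 0, 0, 0, 0, 0, 0.55], [0, 0, 0, 0, 0, 0, 0.55], [0, 0, 0, 0, 0, 0, 0.55], [0, 0, 0, 0, 0, 0, 0.55], [0, 0, 0, 0, 0, 0, 0.55], [0, 0, 0, 0, 0, 0, 0.55]]}}

```text
time_s: 9.8
tool_pos: [0.4621, 0.2105, 0.0552]
tool_rot: [180.0, -0.0, 0.2]
force: [-0.2, -1.1, 1.0]
grip_width: 0.0556
grasp_force: 4.0
```

Contact at 55.6 mm with 4 N: the tabs are found, and the fingertips really are about 3–4 cm above the reported TCP. I'll open, go lower, and gently feel for the bay's top surface (62 mm) to learn the offset.

Emit:
{"api": "apply_moves", "payload": {"moves": [[0, 0, 0, 0, 0, 0, 1], [0, 0, 0, 0, 0, 0, 1], [0, 0, 0, 0, 0, 0, 1], [0, 0, 0, 0, 0, 0, 1], [0, 0, 0, 0, 0, 0, 1], [0, 0, 0.015, 0, 0, 0, 1], [0, 0, 0.03, 0, 0, 0, 1], [0, 0, 0.045, 0, 0, 0, 1], [0, 0, 0.05, 0, 0, 0, 1]]}}

```text
time_s: 10.7
tool_pos: [0.4617, 0.2105, 0.0445]
tool_rot: [180.0, 0.0, 0.2]
force: [0.0, 0.4, 0.6]
grip_width: 0.0868
grasp_force: 0.0
```

Emit:
{"api": "apply_moves", "payload": {"moves": [[0, 0, 0.006, 0, 0, 0, 1], [0, 0, 0.012, 0, 0, 0, 1], [0, 0, 0.018, 0, 0, 0, 1], [0, 0, 0.02, 0, 0, 0, 1]]}}

```text
time_s: 11.1
tool_pos: [0.462, 0.2106, 0.041]
tool_rot: [180.0, 0.0, 0.2]
force: [-0.2, -0.2, -0.2]
grip_width: 0.0868
grasp_force: 0.0
```

Emit:
{"api": "apply_moves", "payload": {"moves": [[0, 0, 0.006, 0, 0, 0, 1], [0, 0, 0.012, 0, 0, 0, 1], [0, 0, 0.018, 0, 0, 0, 1], [0, 0, 0.02, 0, 0, 0, 1]]}}

```text
time_s: 11.5
tool_pos: [0.4619, 0.2106, 0.0369]
tool_rot: [180.0, 0.0, 0.2]
force: [-0.2, -0.3, 0.1]
grip_width: 0.0869
grasp_force: 0.0
```

Emit:
{"api": "apply_moves", "payload": {"moves": [[0, 0, 0.006, 0, 0, 0, 1], [0, 0, 0.012, 0, 0, 0, 1], [0, 0, 0.018, 0, 0, 0, 1], [0, 0, 0.02, 0, 0, 0, 1]]}}

```text
time_s: 11.9
tool_pos: [0.4619, 0.2106, 0.0329]
tool_rot: [180.0, 0.0, 0.2]
force: [-0.1, 0.5, -0.6]
grip_width: 0.087
grasp_force: 0.0
```

Emit:
{"api": "apply_moves", "payload": {"moves": [[0, 0, 0.005, 0, 0, 0, 1], [0, 0, 0.01, 0, 0, 0, 1], [0, 0, 0.015, 0, 0, 0, 1], [0, 0, 0.015, 0, 0, 0, 1]]}}

```text
time_s: 12.3
tool_pos: [0.4619, 0.2106, 0.03]
tool_rot: [180.0, 0.0, 0.2]
force: [-0.2, -0.2, 0.1]
grip_width: 0.0874
grasp_force: 0.0
```

Emit:
{"api": "apply_moves", "payload": {"moves": [[0, 0, 0.005, 0, 0, 0, 1], [0, 0, 0.01, 0, 0, 0, 1], [0, 0, 0.01, 0, 0, 0, 1]]}}

```text
time_s: 12.6
tool_pos: [0.4619, 0.2106, 0.028]
tool_rot: [180.0, 0.0, 0.2]
force: [0.4, 1.2, 0.4]
grip_width: 0.0874
grasp_force: 0.0
```

Emit:
{"api": "apply_moves", "payload": {"moves": [[0, 0, 0.005, 0, 0, 0, 1], [0, 0, 0.01, 0, 0, 0, 1], [0, 0, 0.01, 0, 0, 0, 1]]}}

```text
time_s: 12.9
tool_pos: [0.4619, 0.2106, 0.026]
tool_rot: [180.0, 0.0, 0.2]
force: [0.5, -0.9, 0.3]
grip_width: 0.0868
grasp_force: 0.0
```

Emit:
{"api": "apply_moves", "payload": {"moves": [[0, 0, 0.005, 0, 0, 0, 1], [0, 0, 0.01, 0, 0, 0, 1], [0, 0, 0.01, 0, 0, 0, 1]]}}

```text
time_s: 13.2
tool_pos: [0.4619, 0.2106, 0.024]
tool_rot: [180.0, 0.0, 0.2]
force: [-0.0, 0.3, -0.0]
grip_width: 0.0869
grasp_force: 0.0
```

Emit:
{"api": "apply_moves", "payload": {"moves": [[0, 0, 0.005, 0, 0, 0, 1], [0, 0, 0.01, 0, 0, 0, 1], [0, 0, 0.01, 0, 0, 0, 1]]}}

```text
time_s: 13.5
tool_pos: [0.4621, 0.2107, 0.0236]
tool_rot: [179.9, 0.0, 0.2]
force: [-4.9, -2.1, 13.0]
grip_width: 0.0871
grasp_force: 6.4
```

Contact force of 13 N at TCP 0.0237, so the tip is at 0.062 and the offset is 38 mm. I'll raise until the tips are about 4 mm above the finger rests, then pinch.

Emit:
{"api": "apply_moves", "payload": {"grip_force": 5, "moves": [[0, 0, -0.03, 0, 0, 0, 1], [0, 0, -0.069, 0, 0, 0, 1], [0, 0, -0.069, 0, 0, 0, 1], [0, 0, -0.069, 0, 0, 0, 0.6], [0, 0, -0.069, 0, 0, 0, 0.6], [0, 0, -0.069, 0, 0, 0, 0.6], [0, 0, -0.069, 0, 0, 0, 0.6], [0, 0, -0.069, 0, 0, 0, 0.6], [0, 0, -0.069, 0, 0, 0, 0.6], [0, 0, -0.069, 0, 0, 0, 0.6]]}}

```text
time_s: 14.5
tool_pos: [0.4619, 0.2103, 0.0357]
tool_rot: [180.0, 0.0, 0.2]
force: [-0.2, -1.4, -0.5]
grip_width: 0.0552
grasp_force: 5.0
```

Emit:
{"api": "apply_moves", "payload": {"grip_force": 18, "moves": [[0, 0, 0, 0, 0, 0, 0.5], [0, 0, 0, 0, 0, 0, 0.4], [0, 0, 0, 0, 0, 0, 0.4], [0, 0, 0, 0, 0, 0, 0.4], [0, 0, 0, 0, 0, 0, 0.4], [0, 0, 0, 0, 0, 0, 0.4]]}}

```text
time_s: 15.1
tool_pos: [0.4621, 0.2106, 0.036]
tool_rot: [180.0, -0.0, 0.2]
force: [-0.9, -1.7, 2.4]
grip_width: 0.0416
grasp_force: 18.0
```

Both tabs are at their stops at 18 N. A short slow lift first.

Emit:
{"api": "apply_moves", "payload": {"moves": [[0, 0, -0.01, 0, 0, 0, 0.4], [0, 0, -0.02, 0, 0, 0, 0.4], [0, 0, -0.03, 0, 0, 0, 0.4], [0, 0, -0.03, 0, 0, 0, 0.4]]}}

```text
time_s: 15.5
tool_pos: [0.462, 0.2106, 0.0421]
tool_rot: [180.0, -0.0, 0.2]
force: [-0.3, -0.3, 0.7]
grip_width: 0.0417
grasp_force: 18.0
```

Emit:
{"api": "apply_moves", "payload": {"moves": [[0, 0, -0.03, 0, 0, 0, 0.4], [0, 0, -0.06, 0, 0, 0, 0.4], [0, 0, -0.09, 0, 0, 0, 0.4], [0, 0, -0.09, 0, 0, 0, 0.4]]}}

```text
time_s: 15.9
tool_pos: [0.4628, 0.2111, 0.0609]
tool_rot: [-180.0, -0.1, 0.2]
force: [-0.1, 0.6, -3.0]
grip_width: 0.042
grasp_force: 18.0
```

Emit:
{"api": "apply_moves", "payload": {"moves": [[0, 0, -0.06, 0, 0, 0, 0.4], [0, 0, -0.14, 0, 0, 0, 0.4], [0, 0, -0.24, 0, 0, 0, 0.4], [0, 0, -0.34, 0, 0, 0, 0.4], [0, 0, -0.43, 0, 0, 0, 0.4], [0, 0, -0.49, 0, 0, 0, 0.4], [0, 0, -0.52, 0, 0, 0, 0.4], [0, 0, -0.52, 0, 0, 0, 0.4]]}}

```text
time_s: 16.7
tool_pos: [0.4624, 0.2108, 0.1645]
tool_rot: [-180.0, -0.1, 0.2]
force: [0.2, 0.2, -2.6]
grip_width: 0.042
grasp_force: 18.0
```

```bash
python3 - <<'E'
from h import *
o=env.get_obs(); print(o['tool_pos'].round(4),o['tool_rot'].round(2),o['force'].round(2),o['grip_width'])
w=save('wrist','w7');s=save('side','s7')
f=lambda x,k:cv2.resize(np.ascontiguousarray(x),k,interpolation=cv2.INTER_CUBIC)
cv2.imwrite('pics/m7.png',np.hstack([f(w[130:310,132:372],(400,300)),f(s[160:280,140:300],(400,300))])[:,:,::-1])
E
```

```text
[0.4624 0.2108 0.1645] [-1.8e+02 -6.0e-02  2.1e-01] [ 0.21  0.19 -2.64] 0.042020210351067594
```

View pics/m7.png

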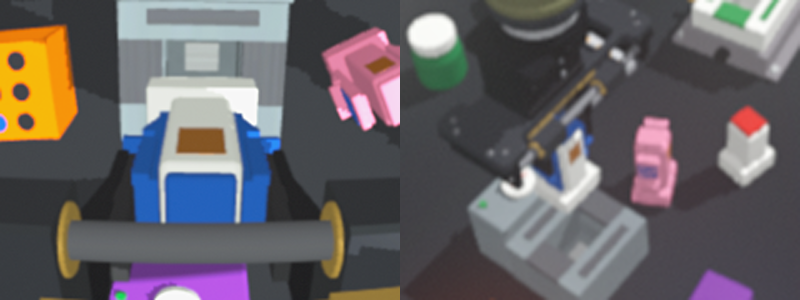

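The cartridge is out of the bay, upright and held by both tabs; the bay socket is empty. Carrying it to the dock at clear height.

Emit:
{"api": "apply_moves", "payload": {"moves": [[0.02, 0.08, 0, 0, 0, 0, 0.4], [0.04, 0.22, 0, 0, 0, -0.01, 0.4], [0.06, 0.38, 0, 0, 0, -0.02, 0.4], [0.08, 0.54, 0, 0, 0, -0.03, 0.4], [0.1, 0.7, 0, 0, 0, -0.04, 0.4], [0.11, 0.85, 0, 0, 0, -0.04, 0.4], [0.11, 0.955, 0, 0, 0, -0.04, 0.4]]}}

```text
time_s: 17.5
tool_pos: [0.4841, 0.017, 0.1627]
tool_rot: [180.0, 0.1, 3.5]
force: [0.1, -0.1, -2.3]
grip_width: 0.0418
grasp_force: 18.0
```

Emit:
{"api": "apply_moves", "payload": {"moves": [[0.01, 0.15, 0, 0, 0, -0.01, 0.4], [0.02, 0.3, 0, 0, 0, -0.02, 0.4], [0.03, 0.46, 0, 0, 0, -0.03, 0.4], [0.03, 0.62, 0, 0, 0, -0.04, 0.4], [0.03, 0.76, 0, 0, 0, -0.041, 0.4], [0.03, 0.88, 0, 0, 0, -0.041, 0.4], [0.03, 0.95, 0, 0, 0, -0.041, 0.4], [0.03, 0.96, 0, 0, 0, -0.041, 0.4], [0.03, 0.96, 0, 0, 0, -0.041, 0.4]]}}

```text
time_s: 18.4
tool_pos: [0.5028, -0.1704, 0.1633]
tool_rot: [-179.9, 0.0, 7.2]
force: [-0.0, 0.6, -2.8]
grip_width: 0.0419
grasp_force: 18.0
```

```bash
python3 dock.py w8
```

```text
[ 0.503  -0.1697  0.1636] [-1.7993e+02  2.0000e-02  7.2800e+00]
[220 133  69   9 614] [254.3 137. ] [[0.5422, -0.1671], [0.5432, -0.1669], [0.5442, -0.1667]]
[203 152  28  39 884] [215.2 168.8] [[0.5037, -0.1304], [0.5056, -0.1311], [0.5075, -0.1318]]
[279 152  27  39 930] [292.5 169.5] [[0.5132, -0.2115], [0.5149, -0.2103], [0.5166, -0.2091]]
```

Emit:
{"api": "apply_moves", "payload": {"moves": [[0.018, 0.009, 0, 0, 0, 0, 0.4], [0.018, 0.009, 0.06, 0, 0, 0, 0.4], [0.018, 0.009, 0.13, 0, 0, 0, 0.4], [0.018, 0.009, 0.2, 0, 0, 0, 0.4], [0.018, 0.009, 0.25, 0, 0, 0, 0.4], [0.018, 0.009, 0.28, 0, 0, 0, 0.4], [0.018, 0.009, 0.28, 0, 0, 0, 0.4]]}}

```text
time_s: 19.15
tool_pos: [0.5059, -0.1726, 0.1066]
tool_rot: [-179.9, 0.1, 7.2]
force: [-0.1, 1.0, -3.1]
grip_width: 0.0418
grasp_force: 18.0
```

```bash
python3 dock.py w9; python3 - <<'E'
from h import *
b=cv2.imread('pics/w9.png').astype(int)
# blue tabs/cap and white foot extents along a few rows
for r in range(130,215,6):
    print(r,' '.join('%d'%(b[r,c].sum()//3) for c in range(196,312,4)))
E
```

```text
[ 0.5065 -0.1728  0.1075] [-1.7997e+02  4.0000e-02  7.1800e+00]
[210 145  84  12 923] [252.6 150.1] [[0.5422, -0.1678], [0.5436, -0.1677], [0.5449, -0.1675]]
[ 190  168   32   46 1263] [204.8 189. ] [[0.5029, -0.1306], [0.5053, -0.1315], [0.5078, -0.1324]]
[ 282  168   32   46 1242] [298.6 188.8] [[0.5134, -0.2122], [0.5156, -0.2107], [0.5177, -0.2093]]
130 119 131 132 135 130 130 132 133 133 133 135 135 135 136 136 136 135 135 135 134 133 132 132 132 130 128 122 128 171
136 180 181 221 234 235 237 238 240 241 241 241 237 237 237 237 237 237 237 236 235 233 231 229 226 224 223 220 218 214
142 207 207 207 225 246 247 247 247 247 247 247 247 247 247 247 247 247 247 247 247 247 247 247 247 247 246 246 247 247
148 208 208 208 208 71 77 74 76 74 78 73 84 100 103 104 104 105 104 104 105 104 107 107 106 111 247 246 247 247
154 207 208 207 207 72 73 73 72 73 73 73 72 73 74 88 102 104 102 102 103 105 105 106 106 110 247 247 247 247
160 207 208 208 207 208 208 207 208 208 208 208 208 208 207 208 247 246 246 246 246 246 246 246 246 246 246 247 247 247
166 202 203 202 202 201 201 200 206 208 208
[... 263 characters left out ...]
162 161 162 145 107 107 108 108 109 111
184 72 71 72 73 72 72 180 207 206 206 206 207 207 206 206 206 242 247 247 247 247 247 248 106 107 109 108 110 111
190 72 73 71 72 73 72 170 207 207 208 161 160 161 160 160 160 160 160 183 247 246 246 248 105 107 107 109 110 110
196 77 72 72 72 72 72 165 208 173 176 158 161 160 161 160 161 160 161 159 200 249 246 249 106 108 108 109 110 110
202 97 100 99 99 99 99 164 127 73 116 160 161 160 161 161 160 161 161 160 128 71 194 250 103 106 107 108 109 109
208 98 100 97 99 101 99 84 81 72 148 162 82 73 73 73 73 74 75 161 153 72 81 87 108 105 106 108 108 109
214 234 232 224 90 91 85 74 72 73 159 162 70 72 72 71 72 71 70 160 158 75 72 72 82 127 126 202 211 217
```

Dock marks are centred on the tool plane (cols 190–314, centre 252) and the foot's centre is at about 253, so it's aligned within 1 mm. Descending in felt steps.

Emit:
{"api": "apply_moves", "payload": {"moves": [[0, 0, 0.015, 0, 0, 0, 0.4], [0, 0, 0.03, 0, 0, 0, 0.4], [0, 0, 0.045, 0, 0, 0, 0.4], [0, 0, 0.05, 0, 0, 0, 0.4]]}}

```text
time_s: 19.6
tool_pos: [0.5067, -0.1728, 0.0977]
tool_rot: [180.0, 0.0, 7.2]
force: [-0.7, 0.3, -3.3]
grip_width: 0.0418
grasp_force: 18.0
```

Emit:
{"api": "apply_moves", "payload": {"moves": [[0, 0, 0.012, 0, 0, 0, 0.4], [0, 0, 0.025, 0, 0, 0, 0.4], [0, 0, 0.035, 0, 0, 0, 0.4], [0, 0, 0.04, 0, 0, 0, 0.4]]}}

```text
time_s: 20.0
tool_pos: [0.5067, -0.1728, 0.0896]
tool_rot: [-180.0, 0.0, 7.2]
force: [0.7, -0.3, -2.9]
grip_width: 0.0418
grasp_force: 18.0
```

Emit:
{"api": "apply_moves", "payload": {"moves": [[0, 0, 0.012, 0, 0, 0, 0.4], [0, 0, 0.025, 0, 0, 0, 0.4], [0, 0, 0.035, 0, 0, 0, 0.4], [0, 0, 0.04, 0, 0, 0, 0.4]]}}

```text
time_s: 20.4
tool_pos: [0.5067, -0.1728, 0.0816]
tool_rot: [-180.0, 0.0, 7.2]
force: [0.2, -0.3, -2.1]
grip_width: 0.0418
grasp_force: 18.0
```

Emit:
{"api": "apply_moves", "payload": {"moves": [[0, 0, 0.012, 0, 0, 0, 0.4], [0, 0, 0.025, 0, 0, 0, 0.4], [0, 0, 0.035, 0, 0, 0, 0.4], [0, 0, 0.04, 0, 0, 0, 0.4]]}}

```text
time_s: 20.8
tool_pos: [0.5067, -0.1728, 0.0736]
tool_rot: [-180.0, 0.0, 7.2]
force: [-0.6, 0.5, -3.1]
grip_width: 0.0418
grasp_force: 18.0
```

Emit:
{"api": "apply_moves", "payload": {"moves": [[0, 0, 0.012, 0, 0, 0, 0.4], [0, 0, 0.025, 0, 0, 0, 0.4], [0, 0, 0.035, 0, 0, 0, 0.4], [0, 0, 0.04, 0, 0, 0, 0.4]]}}

```text
time_s: 21.2
tool_pos: [0.5067, -0.1728, 0.0656]
tool_rot: [-180.0, 0.0, 7.2]
force: [0.5, 0.5, -2.9]
grip_width: 0.0416
grasp_force: 18.0
```

Entered the mouth without contact. Smaller steps now, feeling for the ejector.

Emit:
{"api": "apply_moves", "payload": {"moves": [[0, 0, 0.01, 0, 0, 0, 0.4], [0, 0, 0.02, 0, 0, 0, 0.4], [0, 0, 0.03, 0, 0, 0, 0.4], [0, 0, 0.03, 0, 0, 0, 0.4]]}}

```text
time_s: 21.6
tool_pos: [0.5065, -0.1728, 0.0596]
tool_rot: [-180.0, 0.0, 7.2]
force: [0.4, 0.5, -2.6]
grip_width: 0.0413
grasp_force: 18.0
```

Emit:
{"api": "apply_moves", "payload": {"moves": [[0, 0, 0.01, 0, 0, 0, 0.4], [0, 0, 0.015, 0, 0, 0, 0.4], [0, 0, 0.02, 0, 0, 0, 0.4], [0, 0, 0.02, 0, 0, 0, 0.4]]}}

```text
time_s: 22.0
tool_pos: [0.5067, -0.1728, 0.0558]
tool_rot: [-180.0, 0.0, 7.2]
force: [0.3, 0.9, -2.7]
grip_width: 0.0416
grasp_force: 18.0
```

Emit:
{"api": "apply_moves", "payload": {"moves": [[0, 0, 0.005, 0, 0, 0, 0.4], [0, 0, 0.01, 0, 0, 0, 0.4], [0, 0, 0.015, 0, 0, 0, 0.4], [0, 0, 0.015, 0, 0, 0, 0.4]]}}

```text
time_s: 22.4
tool_pos: [0.5067, -0.1728, 0.0528]
tool_rot: [-180.0, 0.0, 7.2]
force: [-0.1, 0.3, -2.5]
grip_width: 0.0416
grasp_force: 18.0
```

Emit:
{"api": "apply_moves", "payload": {"moves": [[0, 0, 0.005, 0, 0, 0, 0.4], [0, 0, 0.01, 0, 0, 0, 0.4], [0, 0, 0.015, 0, 0, 0, 0.4], [0, 0, 0.015, 0, 0, 0, 0.4]]}}

```text
time_s: 22.8
tool_pos: [0.5066, -0.1728, 0.0497]
tool_rot: [-180.0, 0.0, 7.2]
force: [0.6, -0.3, -2.0]
grip_width: 0.0419
grasp_force: 18.0
```

Emit:
{"api": "apply_moves", "payload": {"moves": [[0, 0, 0.005, 0, 0, 0, 0.4], [0, 0, 0.01, 0, 0, 0, 0.4], [0, 0, 0.015, 0, 0, 0, 0.4], [0, 0, 0.015, 0, 0, 0, 0.4]]}}

```text
time_s: 23.2
tool_pos: [0.5067, -0.1728, 0.0467]
tool_rot: [-180.0, 0.0, 7.2]
force: [0.1, -0.1, -2.4]
grip_width: 0.0419
grasp_force: 18.0
```

Emit:
{"api": "apply_moves", "payload": {"moves": [[0, 0, 0.005, 0, 0, 0, 0.4], [0, 0, 0.01, 0, 0, 0, 0.4], [0, 0, 0.01, 0, 0, 0, 0.4]]}}

```text
time_s: 23.5
tool_pos: [0.5071, -0.1729, 0.0453]
tool_rot: [180.0, -0.0, 7.2]
force: [-0.6, -0.1, 0.6]
grip_width: 0.042
grasp_force: 18.0
```

Ejector felt (+3 N) near TCP 0.0455, so the floor is expected near 0.0375. Pressing gently onward.

Emit:
{"api": "apply_moves", "payload": {"moves": [[0, 0, 0.006, 0, 0, 0, 0.4], [0, 0, 0.012, 0, 0, 0, 0.4], [0, 0, 0.018, 0, 0, 0, 0.4], [0, 0, 0.023, 0, 0, 0, 0.4], [0, 0, 0.023, 0, 0, 0, 0.4]]}}

```text
time_s: 24.0
tool_pos: [0.507, -0.1729, 0.0403]
tool_rot: [180.0, -0.0, 7.2]
force: [-0.1, -0.3, 2.3]
grip_width: 0.0418
grasp_force: 18.0
```

Emit:
{"api": "apply_moves", "payload": {"moves": [[0, 0, 0.004, 0, 0, 0, 0.4], [0, 0, 0.007, 0, 0, 0, 0.4], [0, 0, 0.007, 0, 0, 0, 0.4]]}}

```text
time_s: 24.3
tool_pos: [0.507, -0.1729, 0.039]
tool_rot: [180.0, -0.0, 7.2]
force: [0.8, 0.5, 2.6]
grip_width: 0.0417
grasp_force: 18.0
```

Emit:
{"api": "apply_moves", "payload": {"moves": [[0, 0, 0.003, 0, 0, 0, 0.4], [0, 0, 0.005, 0, 0, 0, 0.4], [0, 0, 0.005, 0, 0, 0, 0.4]]}}

```text
time_s: 24.6
tool_pos: [0.507, -0.1729, 0.0381]
tool_rot: [180.0, -0.0, 7.2]
force: [0.4, -0.2, 2.9]
grip_width: 0.042
grasp_force: 18.0
```

Emit:
{"api": "apply_moves", "payload": {"moves": [[0, 0, 0.003, 0, 0, 0, 0.4], [0, 0, 0.003, 0, 0, 0, 0.4]]}}

```text
time_s: 24.8
tool_pos: [0.5071, -0.173, 0.038]
tool_rot: [180.0, -0.0, 7.2]
force: [-2.0, -0.4, 5.3]
grip_width: 0.0421
grasp_force: 18.0
```

Emit:
{"api": "apply_moves", "payload": {"moves": [[0, 0, 0.003, 0, 0, 0, 0.4], [0, 0, 0.003, 0, 0, 0, 0.4]]}}

```text
time_s: 25.0
tool_pos: [0.5072, -0.173, 0.0379]
tool_rot: [180.0, -0.0, 7.2]
force: [-3.3, 1.0, 9.1]
grip_width: 0.0418
grasp_force: 18.0
```

Emit:
{"api": "apply_moves", "payload": {"moves": [[0, 0, 0.002, 0, 0, 0, 0.4], [0, 0, 0.002, 0, 0, 0, 0.4]]}}

```text
time_s: 25.2
tool_pos: [0.5072, -0.173, 0.0379]
tool_rot: [180.0, -0.0, 7.2]
force: [-4.0, 0.8, 12.1]
grip_width: 0.0426
grasp_force: 18.0
```

Hard floor felt: 12 N net, about 15 N at the dock. Letting the tabs spring out slowly while holding it down.

Emit:
{"api": "apply_moves", "payload": {"moves": [[0, 0, 0, 0, 0, 0, 0.51], [0, 0, 0, 0, 0, 0, 0.53], [0, 0, 0, 0, 0, 0, 0.55], [0, 0, 0, 0, 0, 0, 0.57], [0, 0, 0, 0, 0, 0, 0.59], [0, 0, 0, 0, 0, 0, 0.61], [0, 0, 0, 0, 0, 0, 0.62], [0, 0, 0, 0, 0, 0, 0.63], [0, 0, 0, 0, 0, 0, 0.63]]}}

```text
time_s: 26.1
tool_pos: [0.5075, -0.1733, 0.0375]
tool_rot: [179.9, -0.1, 7.2]
force: [-1.7, -0.1, 7.8]
grip_width: 0.0547
grasp_force: 5.4
```

Emit:
{"api": "apply_moves", "payload": {"moves": [[0, 0, 0, 0, 0, 0, 0.66], [0, 0, 0, 0, 0, 0, 0.7], [0, 0, 0, 0, 0, 0, 0.7], [0, 0, 0, 0, 0, 0, 0.7]]}}

```text
time_s: 26.5
tool_pos: [0.5064, -0.1727, 0.0358]
tool_rot: [-180.0, 0.0, 7.2]
force: [-0.2, -1.0, -0.9]
grip_width: 0.0605
grasp_force: 0.0
```

Now checking the latch by image measurement: cap/tab positions in the camera frame compared with the held state (w9) and with the model.

Emit:
{"api": "apply_moves", "payload": {"moves": [[0, 0, 0, 0, 0, 0, 1], [0, 0, 0, 0, 0, 0, 1], [0, 0, 0, 0, 0, 0, 1], [0, 0, 0, 0, 0, 0, 1], [0, 0, -0.05, 0, 0, 0, 1], [0, 0, -0.15, 0, 0, 0, 1], [0, 0, -0.25, 0, 0, 0, 1], [0, 0, -0.35, 0, 0, 0, 1], [0, 0, -0.42, 0, 0, 0, 1], [0, 0, -0.42, 0, 0, 0, 1]]}}

```text
time_s: 27.5
tool_pos: [0.5085, -0.1734, 0.123]
tool_rot: [179.9, -0.2, 7.2]
force: [-1.1, 0.5, -0.3]
grip_width: 0.0873
grasp_force: 0.0
```

```bash
python3 - <<'E'
from h import *
o=env.get_obs(); print(o['tool_pos'].round(4),o['force'].round(1))
c=cal('wrist'); b=save('wrist','w10')[:,:,::-1].astype(int); s=save('side','s10')
m=(b[:,:,0]>110)&(b[:,:,0]-b[:,:,2]>70)&(b[:,:,0]-b[:,:,1]>40)
k,l,st,ce=cv2.connectedComponentsWithStats(m.astype(np.uint8))
C=np.array([.507,-.173]); a=np.radians(7.2); Rz=np.array([[np.cos(a),-np.sin(a)],[np.sin(a),np.cos(a)]])
for i in range(1,k):
    if st[i,4]>100: print(st[i],ce[i].round(1))
for h in(0,.002,.008,.014):   # predicted top corners for underside at 10mm+h
    z0=.010+h
    P=lambda x,y,z:proj('wrist',[*(C+Rz@[x,y]),z0+z],c).round(1).tolist()
    print(h,'tab tops rest',P(-.012,.028,.088),P(-.012,-.028,.088),'pressed',P(-.012,.022,.088),P(-.012,-.022,.088),'cap',P(-.013,.013,.096),P(.013,.013,.096))
E
```

```text
[ 0.5085 -0.1734  0.123 ] [-1.1  0.5 -0.3]
[213 172  18  43 557] [221.2 192.7]
[273 172  18  44 544] [281.7 193.8]
[238 187  28  36 982] [251.3 204.3]
0 tab tops rest [218.2, 214.7] [285.7, 214.6] pressed [225.4, 214.8] [278.5, 214.7] cap [235.8, 219.8] [235.1, 189.1]
0.002 tab tops rest [217.9, 215.7] [286.0, 215.6] pressed [225.2, 215.7] [278.7, 215.6] cap [235.7, 220.9] [235.0, 189.9]
0.008 tab tops rest [217.2, 218.6] [286.8, 218.5] pressed [224.6, 218.7] [279.4, 218.6] cap [235.3, 224.0] [234.6, 192.4]
0.014 tab tops rest [216.4, 221.7] [287.6, 221.6] pressed [223.9, 221.7] [280.0, 221.7] cap [234.9, 227.3] [234.2, 195.0]
```

```bash
python3 - <<'E'
from h import *
o=env.get_obs(); c=cal('wrist'); T=rotm(o['tool_rot']); off=T.T@(c['position']-o['tool_pos']); Ro=T.T@rotm(c['orientation'])
def cam(pos,yaw):
    t=R.from_euler('xyz',[180,0,yaw],degrees=True).as_matrix(); d=dict(c); d['position']=np.array(pos)+t@off; d['orientation']=t@Ro; return d
def pr(cc,C,yaw,z0):
    a=np.radians(yaw); Rz=np.array([[np.cos(a),-np.sin(a)],[np.sin(a),np.cos(a)]])
    P=lambda x,y,z:proj('wrist',[*(C+Rz@[x,y]),z0+z],cc).round(1).tolist()
    return P(-.012,.028,.088),P(-.012,-.028,.088),P(-.013,.013,.096),P(.013,.013,.096)
print('w3 pred',pr(cam([.4616,.2136,.0763],.2),np.array([.462,.2106]),0,.010),'meas tabs 239,240; cap 205-248')
# blue in the side picture, dock
b=cv2.imread('pics/s10.png').astype(int); b0=cv2.imread('pics/s0.png').astype(int)
for im,C,yaw in((b0,[.462,.2106],0),(b,[.507,-.173],7.2)):
    m=(im[:,:,0]>100)&(im[:,:,0]-im[:,:,2]>60)&(im[:,:,0]-im[:,:,1]>30)
    q=proj('side',[*C,.106]); r=np.zeros_like(m); r[int(q[1])-25:int(q[1])+35,int(q[0])-25:int(q[0])+25]=1
    k,l,st,ce=cv2.connectedComponentsWithStats((m&r).astype(np.uint8))
    print('pred cap ctr',q.round(1),'8mm up',proj('side',[*C,.114]).round(1),[(st[i].tolist(),ce[i].round(1).tolist()) for i in range(1,k) if st[i,4]>15])
E
```

```text
w3 pred ([216.1, 238.8], [298.0, 238.9], [237.5, 246.1], [236.9, 209.6]) meas tabs 239,240; cap 205-248
pred cap ctr [208.3 243.3] 8mm up [208.  241.5] [([202, 235, 21, 14, 153], [211.6, 241.7]), ([198, 248, 10, 16, 98], [202.5, 255.8])]
pred cap ctr [279.2 146.6] 8mm up [279.3 144.6] [([274, 141, 13, 9, 72], [280.3, 144.5]), ([271, 151, 8, 12, 73], [275.0, 156.7])]
```

The cap and tab positions match the seated prediction for a dock about 2 mm up, with no 8 mm ejector pop-up. The tabs are symmetric (±30 px) and sprung out, and the arm is clear. Handing in.

```bash
python3 -c "
from cell import env
print(env.sign_off())"
```

```text
the job is handed in; nothing more can be done
None
```

The cartridge was freed from the grey station, pressed fully home in the white dock and released. By camera measurement it is seated with both tabs out. The job was handed in at about 28 s with the arm clear, and the hand-in call returned no verdict.

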